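# Set the race chassis on the crank stand and wind it up

## Robot

A 6-joint arm with a two-finger parallel gripper is mounted at the origin on the work surface. World frame = base frame: x ahead of the robot, y to its left, z up, the work surface at z = 0. Lengths are in m, angles in rad, forces in N, time in s.
With the tool pointing down it reaches from about 0.375 to 0.925 m from the base axis. Payload 5.7 kg.
Tool frame: the origin (TCP) lies between the finger pads; the fingertips stand 11 mm ahead of it and the grasp point (between the pads) lies 8 mm behind it; z points along the fingers, y is the direction in which the jaws open and shut (so a half turn about z gives the same grasp; the last joint's range is limited). The gripper opens to 85 mm and grips with 20 to 120 N. Pads are 22 mm wide; open, the fingers measure 114 mm over their backs; the gripper's body (76 mm by 85 mm) begins 54 mm behind the grasp point. The pads swing forward as they close: fully open they stand 13 mm farther back than shut.
Start: joints at [-1.345, 0.359, 1.51, -0, 1.272, -0.115], TCP at [0.201, -0.565, 0.242] pointing down, gripper open.
Joint ranges: [-2.97, 2.97], [-1.01, 2.36], [0.21, 2.38], [-0.96, 4.11], [0.2, 2.71], [-2.98, 2.98]. Speed limits (rad/s): [2.39, 2.39, 3.14, 3.14, 3.14, 3.14].

## Interface

Orientations are given as a unit quaternion [w, x, y, z].
In Python, from cell import manip gives the robot as it stands.
- The arm moves only by the tool drive_tool, never from a script. Its argument "rows" is a list of rows, each a list of 6 numbers: the shift along the tool's x, y, z in m, then the turn, a rotation vector about the tool's x, y, z in degrees. A call has 1 to 12 rows; each row is the pose to reach, as a shift and turn from the pose commanded when the call began, along the tool's axes at that moment; what a row does not reach only later rows make up. A row lasts 1/8 s, in which the tool goes at most 62.5 mm and 10.7 degrees, less where a joint would pass 70% of its speed; a pose out of reach is approached as far as the arm can. A call with a gripper value outside its range is refused whole. "grip" is the closure, from 0 (fully open) to 1 (shut), set as the call begins (left out, the last holds). The fingers move at their own pace and stop on an object; the grip force is fixed at half the most. Time passes only in rows, so rows that repeat a pose let the fingers close. It gives the time, the measured TCP pose, the force and the opening at its end, in the units of the state.
- manip.observe(): the state, without advancing time (a new reading comes with each control period).
- manip.snapshot(name): name is "scene" or "top" or "wrist"; returns the picture (480x640x3 uint8, red, green, blue); there is no depth.
- manip.get_calibration(name): a dict with "vertical_fov" (degrees; the focal length in pixels is half the picture's height over the tangent of half this angle, whatever the lens; pixels are square), "cx", "cy" (the principal point, pixels), "position" and "rotation" of the camera in the world. Camera axes: x right, y down, z forward; pixel columns grow to the right and rows downward; lengths in m; the calibration is good to about 2 mm. A picture is of the moment at which its call begins: read the wrist's pose just before it. get_calibration takes no time and is no camera call; for the wrist camera it gives the pose at the moment of the call.
- manip.hand_in(): hands the job in, once; it reports no verdict.
The state is a dict: "clock": time; "qpos": joint angles; "joint_velocities": joint speeds; "joint_torque": joint torques, N m; "position": TCP position; "tool_rot": TCP orientation; "ft_force": force on the tool from outside, world axes, zero at the start; "torque": the same for the moment, N m; "width": opening from 0.0 (shut) to 1.0 (fully open).
Only numpy, scipy, OpenCV 4.12 (cv2) and the standard library are available. Lean on these libraries where they do the work, as an engineer would, in place of code of your own. Each camera call takes 0.05 s, during which the arm holds its last target.

## Task

First set the bare car chassis down gently on the crank stand's rubber-topped platform, centred, lengthwise along it (nose either way) and with its wheels hanging free. Then take the crank by its loose upright sleeve and, keeping the sleeve held between the fingers whenever the crank turns, wind the platform up until its top is level with the flat top of the dark square post beside it. Let go, leave the car resting on the platform, and do not disturb the spray can, bottle, spare wheel or screwdriver.

Things in the scene. Friction and masses are not known exactly. Their poses are not given: they have to be found in the camera images.
- car_mid (a point): (In mm.) Centre of the upright block (110 long x 30 wide x 50 high) along the middle of the car chassis; grip the chassis by it, across its 30 mm. x to the nose, y left, z up. The point is 41 above the bench while the car stands on its wheels, 29 above the flat underside of the floor plate, 25 below the block's top and 25 above the floor plate's upper face.
- platform_top (a point): (In mm.) Centre of the platform's flat rubber top, 140 (along its x) x 70 (along its y), z up. An arm 40 wide runs from it along +y to the screw column, whose axis is 170 away. It rides up and down without turning: at the start its top is 46 to 56 above the bench; it can go from 45 to 109.
- gauge_top (a point): (In mm.) Centre of the flat top (14 x 14) of the fixed dark upright post on the stand's base, beside the platform's arm; its top is 85 above the bench. It stands 42 in +x and 108 in +y from the platform centre, in the platform's axes.
- crank_axis (a point): (In mm.) Fixed point on the vertical axis of the crank, at half the height of the sleeve, 185 above the bench. Its x and y axes are those of the stand, parallel to the platform's. The column head below is 84 x 44 with its top at 145.
- sleeve_mid (a point): (In mm.) Centre of the crank's black grip sleeve: upright, 22 to 23 diameter, 48 high (161 to 209 above the bench), spinning freely on the end of the flat crank arm (arm top 158 above the bench; pin head 4 above the sleeve). It circles the crank axis at 50 radius and constant height. At the start it is away from the platform, within 70 degrees of the stand's +y. Its x axis means nothing.
- crank (a joint): (In mm.) Crank angle in rad, growing as it turns clockwise seen from above, which raises the platform: top height = 45 mm + 4 mm per rad (25 mm a turn), so 10 is level with the post. At the start 0.3 to 2.7; stops at 0 and 16. Turning takes about 4 N at the sleeve; it stays where it is left, loaded or not.
- car: (In mm.) The bare model-car chassis, 0.35 to 0.6 kg, 240 long, 165 wide, on four wheels; origin on the bench under its middle, x to the nose. Flat floor plate 80 wide, 4 thick, underside 12 above the wheels' lowest points. Wheels of 50 diameter, centred 85 ahead of and behind the middle, inner faces 52 to either side. Balances within 10 of its middle.
- spray_can: (In mm.) Spray can, 54 diameter, 130 high, standing on the bench; a bystander. Origin at its foot.
- flask: (In mm.) White bottle, 60 diameter, 120 high, standing on the bench; a bystander. Origin at its foot.
- spare_wheel: (In mm.) Spare black wheel, 56 diameter, 26 thick, lying flat on the bench; a bystander. Origin under its centre.
- driver: (In mm.) Screwdriver lying on the bench; a bystander. Origin near its middle, x along it towards the tip.
- sleeve: (In mm.) The sleeve as a whole; origin at its centre, see sleeve_mid.
- stand: (In mm.) The whole crank stand, fixed to the bench; origin on the crank axis at bench level, axes parallel to the platform's. Grey base plate 100 (x) x 190 (y), 10 thick, from 140 in -y to 50 in +y.

How it is judged:
On the way, in this order (a step that is already met when the one before it is completed fails the run):
1. the car rests on the platform, centred and lengthwise, let go, while the platform is still low (horizontal distance between car_mid and platform_top below 0.02 m and angle between the x axis of car_mid and the x axis of platform_top, either way round below 0.26 rad and z of car_mid in the frame of platform_top between 0.025 and 0.033 m and angle between car_mid's own z axis and vertical below 0.1 rad and contact force between car and the fingers below 0.1 N and contact force between car and stand above 1 N and height (world z) of platform_top below 0.065 m), for 0.3 s.
2. the platform, with the car on it, is wound up level with the post (horizontal distance between car_mid and platform_top below 0.02 m and angle between the x axis of car_mid and the x axis of platform_top, either way round below 0.26 rad and z of car_mid in the frame of platform_top between 0.025 and 0.033 m and angle between car_mid's own z axis and vertical below 0.1 rad and height (world z) of platform_top between 0.082 and 0.088 m), for 0.2 s.
At the end, for the whole second after the job is handed in: The platform's top is level with the post's top (within 3 mm) and still; the car, let go, rests upright on it, its middle within 20 mm of the platform's centre and lengthwise within 15 degrees, flat on the rubber (all of step 2 and contact force between car and the fingers below 0.1 N and contact force between car and stand above 1 N and linear speed of car below 0.02 m/s and velocity of joint crank between -0.1 and 0.1 rad/s); the robot touches nothing.
It fails at once if the crank turns without its sleeve held between the fingers ((velocity of joint crank above 0.5 rad/s or velocity of joint crank below -0.5 rad/s) and (contact force between sleeve and the fingers below 0.3 N or horizontal distance between the grasp point and sleeve_mid above 0.018 m)).
It fails at once if the car is dropped (falls free from more than about 12 mm) (linear speed of car above 0.5 m/s and contact force between car and the fingers below 0.1 N).
It fails at once if a bystander (spray can, bottle, spare wheel, screwdriver) is moved over 30 mm (distance of any of spray_can, flask, spare_wheel, driver from where it was at the start of the episode above 0.03 m).
It also fails if it takes over 67 s, if anything falls off the work surface, if the arm or the gripper's body presses on something with over 40 N, if the wrist force passes 120 N, or if a joint passes its speed limit or range.

## Working session

There is one attempt and no reset: what is moved stays moved. The work goes in short steps, Python scripts to look and compute and a tool call to move; the robot and the scene stay as the last step left them, time stands still between calls to the robot, and variables do not carry over. Pictures are saved under pics/ and viewed, and the job is handed in when it is done.

Besides the shell and the picture viewer there is one more tool, called after "Call:" by a JSON object that holds its "api" and its "payload". drive_tool: Moves the arm, as the interface text tells. Its arguments: {"type":"object","properties":{"rows":{"type":"array"},"grip":{"type":"number"}},"required":["rows"]}

```bash
ls; mkdir -p pics
python3 - <<'E'
from cell import manip
import cv2
s=manip.observe(); print(s)
for n in ("scene","top","wrist"):
    c=manip.get_calibration(n); print(n,c)
    im=manip.snapshot(n); cv2.imwrite(f"pics/{n}0.png",im[:,:,::-1])
E
```

```text
pics
{'clock': 0.0, 'qpos': array([-1.34511224e+00,  3.59500665e-01,  1.51145259e+00, -4.13004459e-06,
        1.27253312e+00, -1.15103050e-01]), 'joint_velocities': array([ 6.33709890e-05,  1.65490192e-04, -1.59608387e-04,  4.19892202e-05,
       -2.72582796e-04, -5.38821915e-04]), 'joint_torque': array([-3.29241730e-04, -5.27620804e+01, -2.78614408e+01, -1.44492524e-04,
        1.31045538e-02,  2.27870237e-05]), 'position': array([ 0.20037336, -0.56482899,  0.24144851]), 'tool_rot': array([-9.45303583e-04,  9.85517561e-01,  1.69570756e-01, -5.42959439e-05]), 'ft_force': array([ 0.27678308, -1.09162908,  0.63366601]), 'torque': array([-0.008886  , -0.01309582,  0.01532565]), 'width': 0.997923828510035}
scene {'vertical_fov': 49.41995184189925, 'cx': 316.6806156277811, 'cy': 236.5460517680207, 'position': array([ 1.54229313, -0.71807249,  1.0824427 ]), 'rotation': array([-0.38265547,  0.7887893 ,  0.43475851, -0.20584284])}
top {'vertical_fov': 45.63169215975835, 'cx': 322.8701993493698, 'cy': 242.40575181330905, 'position': array([ 0.30211324, -0.06081312,  1.68241338]), 'rotation': array([-0.05567986,  0.70571278, -0.70424859,  0.05388091])}
wrist {'vertical_fov': 63.30996576369144, 'cx': 322.0582398890177, 'cy': 245.09388987485127, 'position': array([ 0.27732052, -0.53821543,  0.37392586]), 'rotation': array([ 0.13246948,  0.80587286, -0.56937087, -0.09400842])}
```

View pics/top0.png

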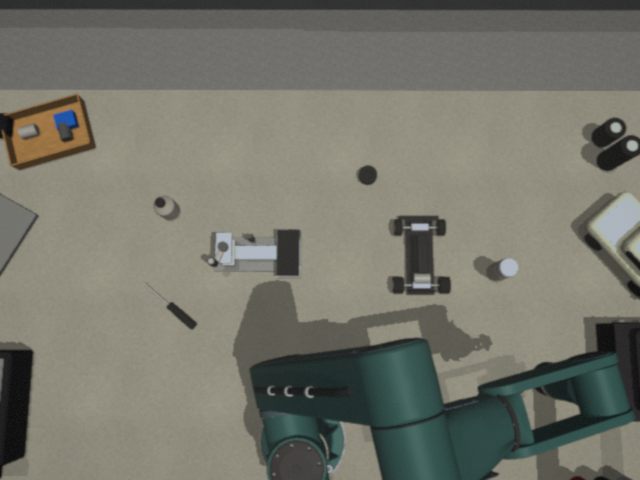

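View pics/scene0.png

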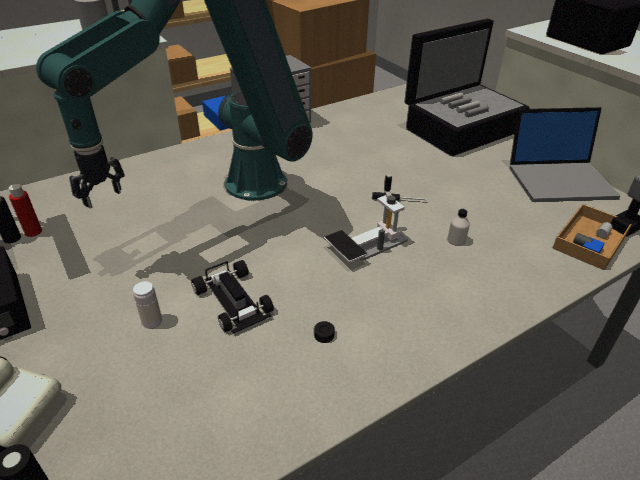

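View pics/wrist0.png

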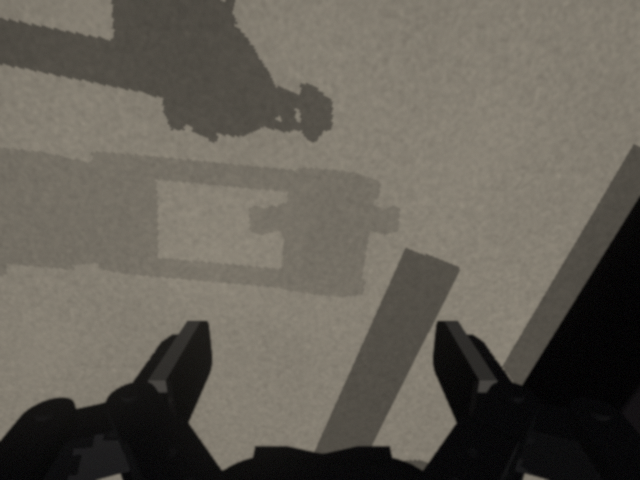

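The top view shows the car at about (421,256) and the platform at (288,253). The crank column is at (225,248), with the sleeve near (212,262). The can is at (508,268), the bottle at (164,206), the wheel at (368,175) and the driver at (175,310). I'll zoom in next.

```bash
cat > h.py <<'E'
import numpy as np, cv2
from scipy.spatial.transform import Rotation as R
from cell import manip
def rot(q): return R.from_quat([q[1],q[2],q[3],q[0]])
def ray(c,u,v):
    f=240/np.tan(np.radians(c['vertical_fov'])/2)
    d=rot(c['rotation']).apply(np.array([(u-c['cx'])/f,(v-c['cy'])/f,1.0]))
    return c['position'],d
def onz(c,u,v,z):
    p,d=ray(c,u,v); return p+d*(z-p[2])/d[2]
def proj(c,P):
    f=240/np.tan(np.radians(c['vertical_fov'])/2)
    q=rot(c['rotation']).inv().apply(np.asarray(P)-c['position'])
    return np.array([c['cx']+f*q[0]/q[2],c['cy']+f*q[1]/q[2]])
def tri(c1,a,c2,b):
    p1,d1=ray(c1,*a);p2,d2=ray(c2,*b)
    A=np.array([d1,-d2]).T; t=np.linalg.lstsq(A,p2-p1,rcond=None)[0]
    x1=p1+t[0]*d1;x2=p2+t[1]*d2
    return (x1+x2)/2,np.linalg.norm(x1-x2)
def crop(im,x0,y0,x1,y1,k,name):
    o=cv2.resize(im[y0:y1,x0:x1],None,fx=k,fy=k,interpolation=cv2.INTER_CUBIC); cv2.imwrite(name,o)
E
python3 - <<'E'
from h import *
t=cv2.imread('pics/top0.png'); s=cv2.imread('pics/scene0.png')
crop(t,140,160,320,300,4,'pics/tz1.png'); crop(t,360,180,530,310,4,'pics/tz2.png')
crop(s,310,160,480,280,4,'pics/sz1.png');
E
```

```text
(no output)
```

View pics/tz1.png

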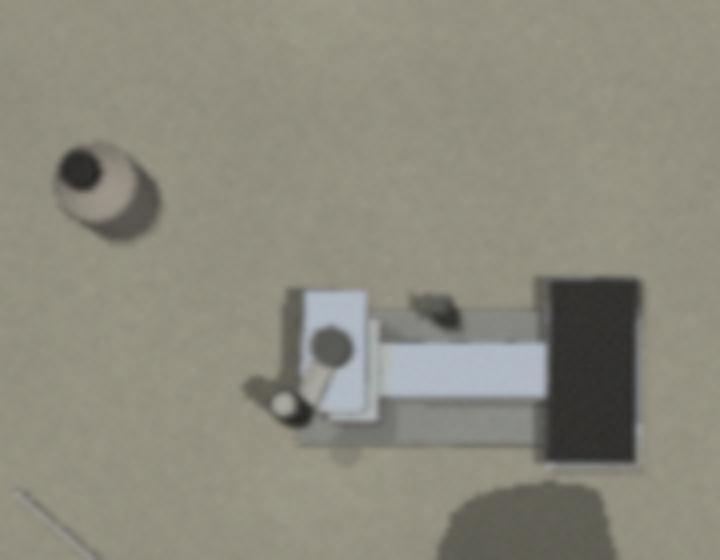

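View pics/tz2.png

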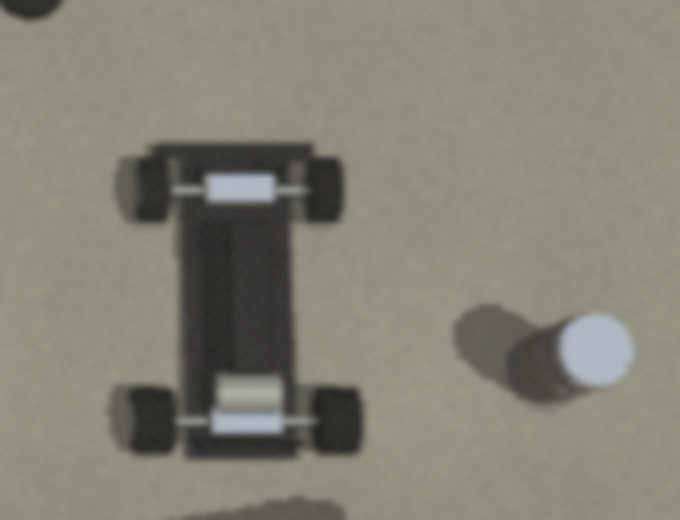

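View pics/sz1.png

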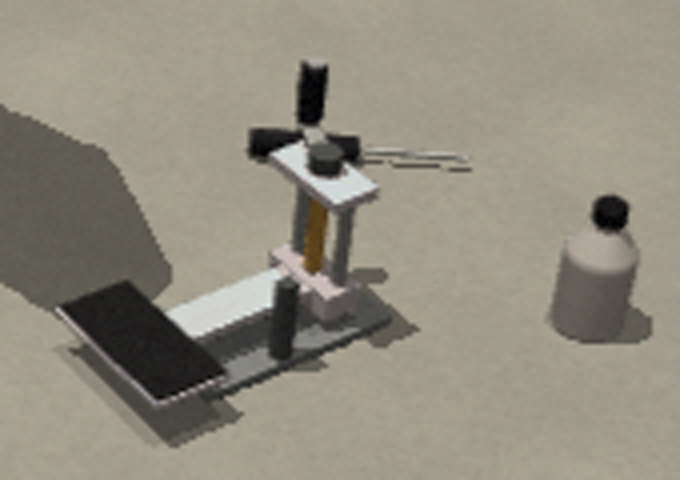

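Run:
```python
from h import *
c=manip.get_calibration('top')
a=lambda x,y,z:np.round(onz(c,140+x/4,160+y/4,z),4)
b=lambda x,y,z:np.round(onz(c,360+x/4,180+y/4,z),4)
P=[a(552,280,.05),a(640,280,.05),a(636,462,.05),a(546,462,.05)];print('plat',P,np.mean(P,0))
print('head',a(303,290,.145),a(367,290,.145),a(302,410,.145))
print('hub',a(331,347,.168),'pin',a(285,403,.213))
print('axle f',b(241,189,.03),'r',b(247,420,.03), 'block top',b(236,300,.066),b(275,300,.066))
print('can',b(596,350,.13),'flask cap',a(80,170,.12))
ww=[b(145,190,.025),b(325,190,.025),b(150,420,.025),b(336,420,.025)];print(ww)
w=manip.get_calibration('wrist'); s=manip.observe()
T=rot(s['tool_rot']); print(T.as_matrix().round(3)); print('cam in tool',T.inv().apply(w['position']-s['position']), (T.inv()*rot(w['rotation'])).as_matrix().round(3))
```

```text
plat [array([0.5936, 0.0741, 0.05  ]), array([0.5937, 0.0102, 0.05  ]), array([0.4611, 0.0119, 0.05  ]), array([0.4609, 0.0765, 0.05  ])] [0.527325 0.043175 0.05    ]
head [0.5694 0.2366 0.145 ] [0.5695 0.1928 0.145 ] [0.4867 0.2347 0.145 ]
hub [0.5266 0.2121 0.168 ] pin [0.4831 0.2328 0.213 ]
axle f [ 0.6062 -0.3428  0.03  ] r [ 0.4361 -0.343   0.03  ] block top [ 0.5189 -0.3311  0.066 ] [ 0.519  -0.3589  0.066 ]
can [ 0.4764 -0.5655  0.13  ] flask cap [0.6588 0.4005 0.12  ]
[array([ 0.6062, -0.2728,  0.025 ]), array([ 0.6064, -0.4055,  0.025 ]), array([ 0.4364, -0.2734,  0.025 ]), array([ 0.4367, -0.4085,  0.025 ])]
[[ 0.942  0.334 -0.   ]
 [ 0.334 -0.942  0.001]
 [ 0.    -0.001 -1.   ]]
cam in tool [ 0.08144941  0.00034078 -0.13236354] [[-0.    -0.947 -0.321]
 [ 1.    -0.001  0.001]
 [-0.001 -0.321  0.947]]
```

Call:
{"api": "drive_tool", "payload": {"rows": [[0.03,-0.01,0,0,0,1],[0.08,-0.025,0,0,0,4],[0.13,-0.04,-0.01,0,0,7],[0.18,-0.055,-0.01,0,0,10],[0.23,-0.07,-0.02,0,0,13],[0.28,-0.085,-0.02,0,0,16],[0.325,-0.1,-0.02,0,0,18],[0.35,-0.107,-0.02,0,0,19.5],[0.357,-0.109,-0.02,0,0,19.5],[0.357,-0.109,-0.02,0,0,19.5]], "grip": 0}}

```text
clock: 1.4
position: [0.5002, -0.3435, 0.262]
tool_rot: [-0.0, 1.0, 0.001, -0.0]
ft_force: [0.2, -0.1, 0.3]
width: 1.001
```

Run:
```python
from h import *
s=manip.observe();print(s['clock'],s['position'],s['tool_rot'],s['joint_velocities'])
c=manip.get_calibration('wrist');np.save('w1.npy',c,allow_pickle=True)
cv2.imwrite('pics/w1.png',manip.snapshot('wrist')[:,:,::-1]); print(manip.get_calibration('wrist')['position']-c['position'])
```

```text
1.4 [ 0.50022146 -0.34352027  0.26204424] [-2.75400387e-05  9.99999649e-01  7.43973008e-04 -3.85064291e-04] [-0.02198314 -0.00618859  0.00432538 -0.00530918 -0.00069702 -0.00117433]
[-4.04464518e-04 -4.63420164e-04  5.91131771e-05]
```

View pics/w1.png

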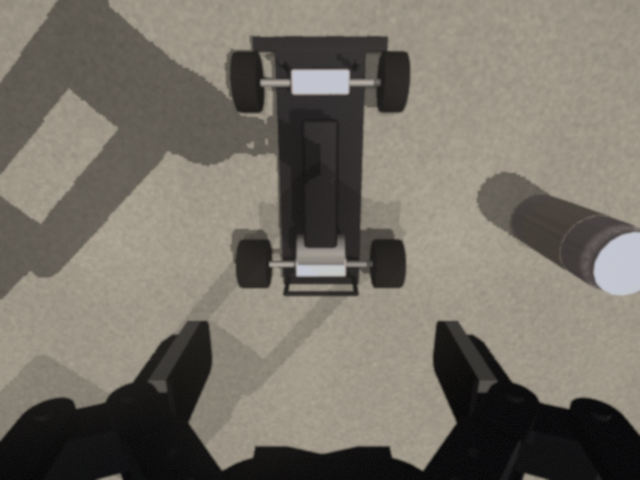

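The wrist picture shows the car almost exactly along tool x. The block's top runs from rows 122 to 246 and columns 303 to 337, and the axles are at rows 83 and 264.

Run:
```python
from h import *
c=np.load('w1.npy',allow_pickle=True).item()
f=lambda u,v,z:onz(c,u,v,z).round(4)
print('block',f(304,122,.066),f(338,122,.066),f(303,246,.066),f(337,246,.066))
print('axle ends F',f(263,83,.025),f(378,83,.025),'R',f(271,264,.025),f(371,264,.025))
print(f(320,83,.025),f(321,264,.025))
im=cv2.imread('pics/w1.png'); crop(im,220,20,430,310,2.7,'pics/w1z.png')
```

```text
block [ 0.5751 -0.3299  0.066 ] [ 0.5751 -0.3572  0.066 ] [ 0.4697 -0.3275  0.066 ] [ 0.4697 -0.3578  0.066 ]
axle ends F [ 0.6069 -0.2926  0.025 ] [ 0.607  -0.3935  0.025 ] R [ 0.4363 -0.2926  0.025 ] [ 0.4364 -0.3945  0.025 ]
[ 0.6069 -0.3426  0.025 ] [ 0.4363 -0.3435  0.025 ]
```

View pics/w1z.png

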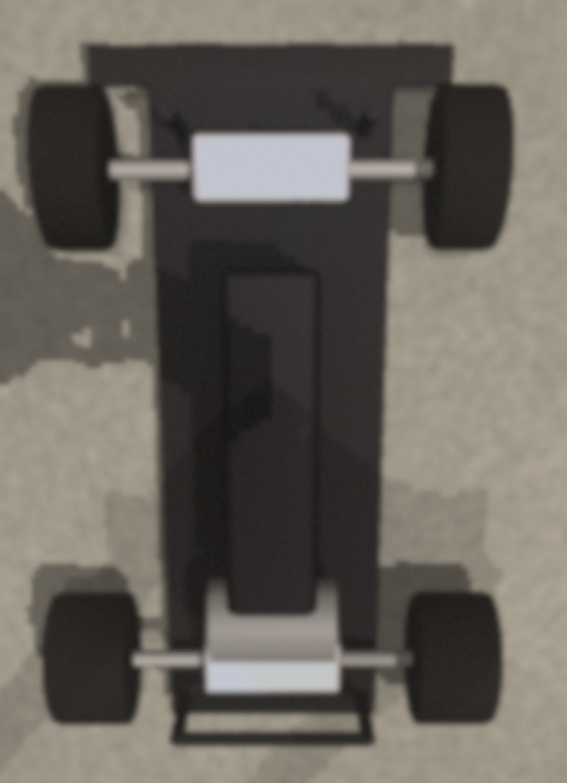

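Call:
{"api": "drive_tool", "payload": {"rows": [[0.01,0,0.02,0,0,0],[0.021,0,0.06,0,0,0],[0.021,0,0.1,0,0,0],[0.021,0,0.14,0,0,0],[0.021,0,0.175,0,0,0],[0.021,0,0.2,0,0,0],[0.021,0,0.215,0,0,0],[0.021,0,0.224,0,0,0],[0.021,0,0.224,0,0,0]], "grip": 0}}

```text
clock: 2.58
position: [0.5214, -0.3435, 0.038]
tool_rot: [-0.0, 1.0, 0.0, -0.0]
ft_force: [-1.0, 0.3, -0.7]
width: 0.997
```

Call:
{"api": "drive_tool", "payload": {"rows": [[0,0,0,0,0,0],[0,0,0,0,0,0],[0,0,0,0,0,0],[0,0,0,0,0,0],[0,0,0,0,0,0],[0,0,0,0,0,0]], "grip": 1}}

```text
clock: 3.32
position: [0.5219, -0.3434, 0.039]
tool_rot: [0.0, 1.0, 0.0, 0.0]
ft_force: [0.5, 2.0, 5.9]
width: 0.344
```

Call:
{"api": "drive_tool", "payload": {"rows": [[0,0,-0.01,0,0,0],[0,0,-0.03,0,0,0],[0,0,-0.055,0,0,0],[0,0,-0.08,0,0,0],[0,-0.01,-0.1,0,0,0],[0.001,-0.03,-0.11,0,0,0],[0.002,-0.06,-0.11,0,0,0],[0.003,-0.1,-0.11,0,0,0],[0.004,-0.14,-0.11,0,0,0],[0.005,-0.18,-0.11,0,0,0],[0.005,-0.21,-0.11,0,0,0],[0.005,-0.23,-0.11,0,0,0]], "grip": 1}}

```text
clock: 4.82
position: [0.5251, -0.1106, 0.1478]
tool_rot: [-0.001, 1.0, 0.001, -0.001]
ft_force: [-0.0, 0.1, -4.8]
width: 0.343
```

Run:
```python
from h import *
s=manip.observe();print(s['clock'],s['position'],s['tool_rot'],s['ft_force'],s['torque'])
for n in('scene','top','wrist'): cv2.imwrite(f'pics/{n}2.png',manip.snapshot(n)[:,:,::-1])
im=cv2.imread('pics/scene2.png');crop(im,250,140,450,280,4,'pics/s2z.png')
```

```text
4.825 [ 0.5251324  -0.11056125  0.14784403] [-5.49924149e-04  9.99998809e-01  1.07454123e-03 -9.62047268e-04] [-0.0223977   0.09942672 -4.82120564] [-0.02674568 -0.02522341 -0.03671604]
```

View pics/s2z.png

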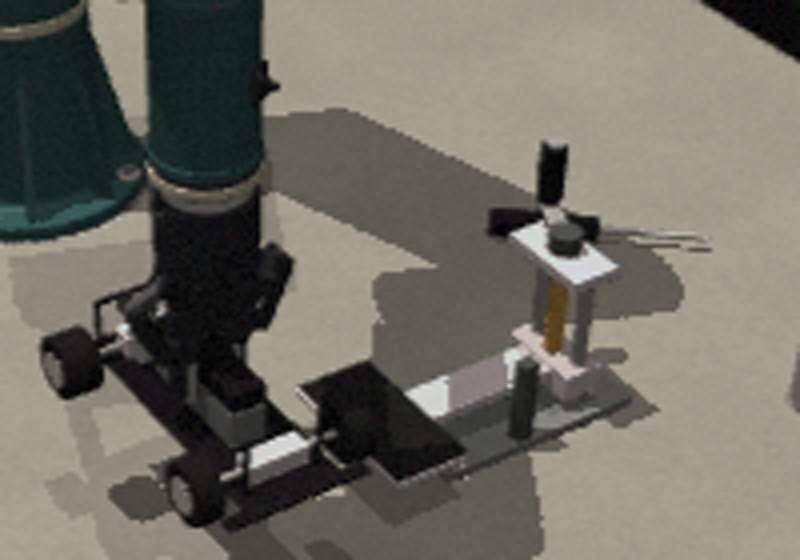

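View pics/wrist2.png

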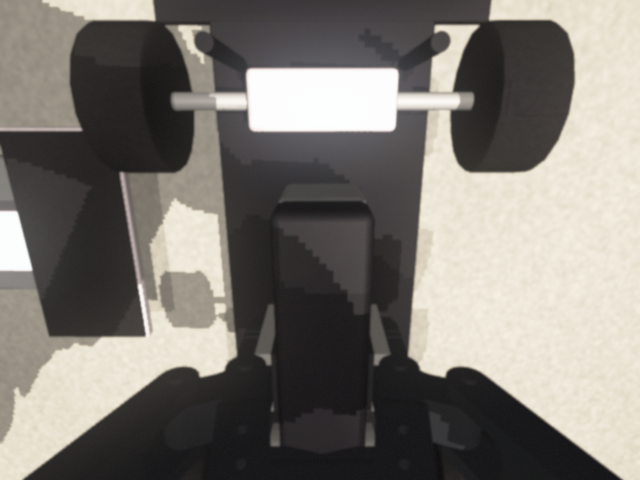

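View pics/top2.png

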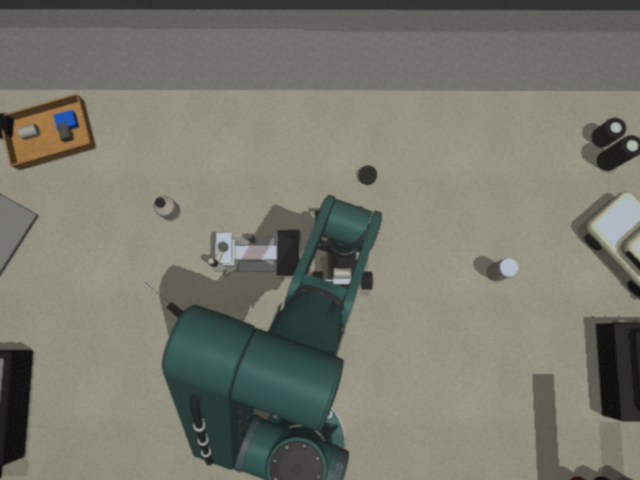

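Run:
```python
from h import *
c=manip.get_calibration('top'); s=manip.get_calibration('scene')
tc={'++':(140+552/4,160+280/4),'+-':(140+638/4,160+280/4),'--':(140+635/4,160+462/4),'-+':(140+546/4,160+462/4)}
for k,(u,v) in tc.items():
    print(k,(proj(s,onz(c,u,v,.05))-[310,160])*4)
sc={'++':(228,374),'+-':(160,401),'--':(57,308),'-+':(127,282)}
P=[]
for k in sc:
    p,e=tri(c,tc[k],s,(310+sc[k][0]/4,160+sc[k][1]/4)); P.append(p); print(k,p.round(4),round(e,4))
print(np.mean(P,0))
```

```text
++ [222.27634062 366.1653562 ]
+- [155.89116011 394.48462504]
-- [ 60.80616497 301.54165956]
-+ [126.63943957 275.59415465]
++ [0.5959 0.0763 0.0425] 0.0036
+- [0.5955 0.013  0.044 ] 0.0025
-- [0.4608 0.0114 0.0439] 0.0035
-+ [0.4615 0.077  0.0436] 0.0003
[0.52841153 0.04441835 0.0435196 ]
```

Run:
```python
from h import *
s=manip.observe();print(s['clock'],s['position'],s['tool_rot'],s['ft_force'],s['joint_velocities'].round(4))
```

```text
4.975 [ 0.52593048 -0.11208844  0.14810715] [-9.41334862e-05  9.99999106e-01  1.26128033e-03 -4.34406860e-04] [ 0.48456596 -0.22595488 -4.07844601] [-0.0303  0.0052 -0.021  -0.0127 -0.0062 -0.0107]
```

Call:
{"api": "drive_tool", "payload": {"rows": [[0,-0.015,0,0,0,0],[0,-0.04,0,0,0,0],[0,-0.07,0,0,0,0],[0,-0.1,0,0,0,0],[0.001,-0.125,0,0,0,0],[0.001,-0.145,0,0,0,0],[0.001,-0.156,0.01,0,0,0],[0.001,-0.156,0.025,0,0,0],[0.001,-0.156,0.04,0,0,0],[0.001,-0.156,0.052,0,0,0],[0.001,-0.156,0.059,0,0,0],[0.001,-0.156,0.059,0,0,0]], "grip": 1}}

```text
clock: 6.48
position: [0.527, 0.0423, 0.0886]
tool_rot: [-0.0, 1.0, -0.0, -0.001]
ft_force: [-1.0, 0.0, -4.6]
width: 0.344
```

Run:
```python
from h import *
s=manip.observe();print(s['clock'],s['position'],s['tool_rot'],s['ft_force'],s['torque'])
for n in('scene','top'): cv2.imwrite(f'pics/{n}3.png',manip.snapshot(n)[:,:,::-1])
im=cv2.imread('pics/scene3.png');crop(im,280,150,440,280,5,'pics/s3z.png')
```

```text
6.475 [0.52701132 0.04234269 0.08863639] [-8.23836672e-05  9.99999770e-01 -9.43287790e-06 -6.72618926e-04] [-1.04781098  0.03525725 -4.56267141] [ 0.02096296 -0.00944361 -0.0198095 ]
```

View pics/s3z.png

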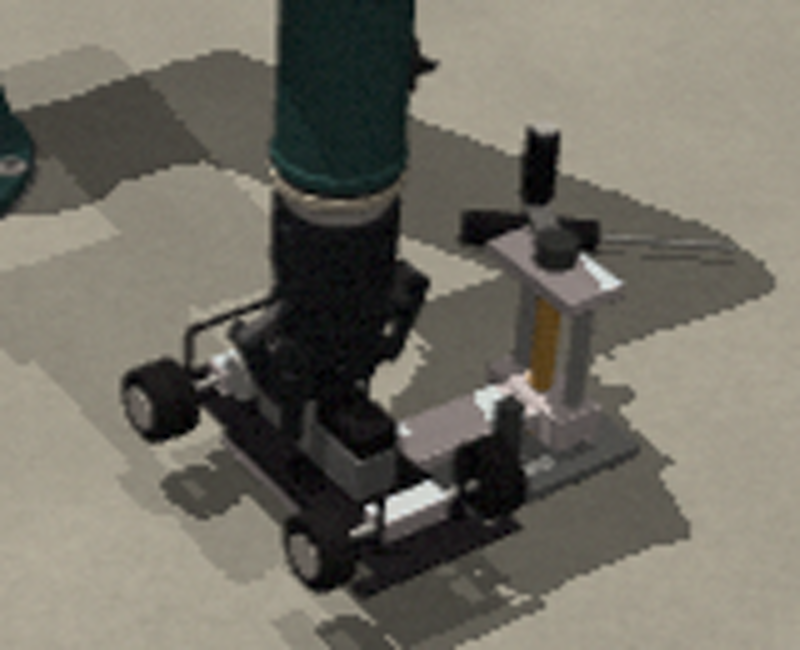

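Call:
{"api": "drive_tool", "payload": {"rows": [[0,0,0.003,0,0,0],[0,0,0.006,0,0,0],[0,0,0.008,0,0,0],[0,0,0.008,0,0,0]]}}

```text
clock: 7.08
position: [0.5272, 0.0427, 0.0811]
tool_rot: [-0.0, 1.0, 0.0, -0.0]
ft_force: [-1.2, 0.4, -4.6]
width: 0.347
```

Call:
{"api": "drive_tool", "payload": {"rows": [[0,0,0.001,0,0,0],[0,0,0.002,0,0,0],[0,0,0.002,0,0,0]]}}

```text
clock: 7.45
position: [0.5273, 0.0426, 0.0792]
tool_rot: [-0.0, 1.0, 0.0, -0.0]
ft_force: [0.5, -0.2, -4.4]
width: 0.347
```

Call:
{"api": "drive_tool", "payload": {"rows": [[0,0,0.001,0,0,0],[0,0,0.002,0,0,0],[0,0,0.002,0,0,0]]}}

```text
clock: 7.82
position: [0.5273, 0.0426, 0.0772]
tool_rot: [-0.0, 1.0, 0.0, -0.0]
ft_force: [0.1, 0.1, -4.2]
width: 0.343
```

Call:
{"api": "drive_tool", "payload": {"rows": [[0,0,0.001,0,0,0],[0,0,0.0015,0,0,0],[0,0,0.0015,0,0,0]]}}

```text
clock: 8.2
position: [0.5273, 0.0426, 0.0758]
tool_rot: [-0.0, 1.0, 0.0, -0.0]
ft_force: [-0.2, -0.1, -4.7]
width: 0.344
```

Call:
{"api": "drive_tool", "payload": {"rows": [[0,0,0.001,0,0,0],[0,0,0.0015,0,0,0],[0,0,0.0015,0,0,0]]}}

```text
clock: 8.57
position: [0.5273, 0.0426, 0.0743]
tool_rot: [-0.0, 1.0, 0.0, -0.0]
ft_force: [1.2, -0.0, -4.1]
width: 0.347
```

Call:
{"api": "drive_tool", "payload": {"rows": [[0,0,0.001,0,0,0],[0,0,0.001,0,0,0]]}}

```text
clock: 8.82
position: [0.5275, 0.0426, 0.0734]
tool_rot: [-0.0, 1.0, 0.0, 0.0]
ft_force: [-1.5, -0.4, -3.6]
width: 0.343
```

Call:
{"api": "drive_tool", "payload": {"rows": [[0,0,0.001,0,0,0],[0,0,0.001,0,0,0]]}}

```text
clock: 9.07
position: [0.5275, 0.0426, 0.0733]
tool_rot: [-0.0, 1.0, 0.0, 0.0]
ft_force: [-3.1, -1.2, 7.6]
width: 0.344
```

Call:
{"api": "drive_tool", "payload": {"rows": [[0,0,-0.0005,0,0,0],[0,0,-0.0005,0,0,0],[0,0,-0.0005,0,0,0],[0,0,-0.0005,0,0,0],[0,0,-0.0005,0,0,0]], "grip": 0}}

```text
clock: 9.7
position: [0.5273, 0.0426, 0.0727]
tool_rot: [-0.0, 1.0, 0.0, -0.0]
ft_force: [-0.3, -0.1, -0.3]
width: 0.999
```

Call:
{"api": "drive_tool", "payload": {"rows": [[0,0,-0.01,0,0,0],[0,0,-0.035,0,0,0],[0,0,-0.07,0,0,0],[0,0,-0.11,0,0,0],[0,0,-0.15,0,0,0],[0,0,-0.18,0,0,0],[0,0,-0.19,0,0,0],[0,0,-0.19,0,0,0]], "grip": 0}}

```text
clock: 10.7
position: [0.5274, 0.0426, 0.2631]
tool_rot: [-0.0, 1.0, 0.0, 0.0]
ft_force: [0.0, -0.4, 0.7]
width: 1.002
```

Run:
```python
from h import *
s=manip.observe();print(s['clock'],s['position'],s['tool_rot'],s['ft_force'],s['torque'])
c=manip.get_calibration('wrist');np.save('w4.npy',c,allow_pickle=True)
for n in('wrist','scene','top'): cv2.imwrite(f'pics/{n}4.png',manip.snapshot(n)[:,:,::-1])
im=cv2.imread('pics/scene4.png');crop(im,280,150,440,280,5,'pics/s4z.png')
```

```text
10.7 [0.52743164 0.04260268 0.26310633] [-2.94407279e-05  9.99999876e-01  2.29099632e-04  4.41880288e-04] [ 0.04130275 -0.35662931  0.65925259] [ 0.01465654 -0.05097405 -0.00444173]
```

View pics/s4z.png

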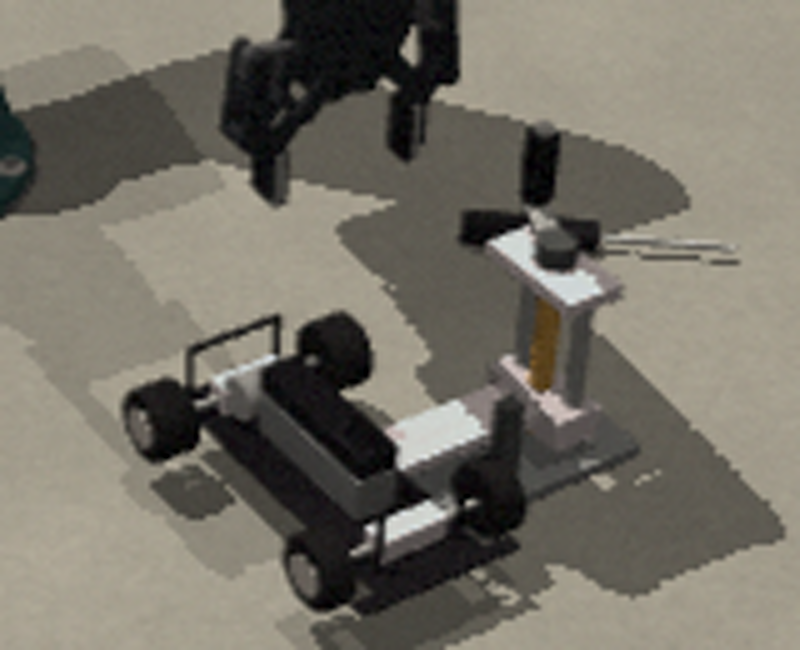

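View pics/wrist4.png

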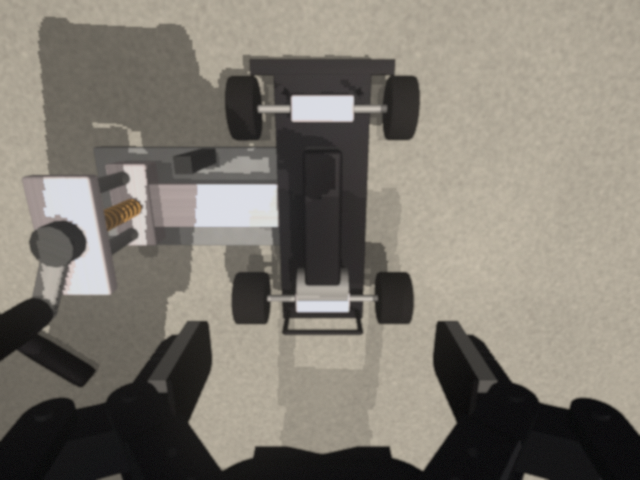

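The scene view shows the car sitting level on the platform, with its wheels clear. In the wrist view the block spans columns 304–341 and the hub is at (57,243). Next I'll look at the sleeve from above.

Call:
{"api": "drive_tool", "payload": {"rows": [[-0.005,-0.015,-0.01,0,0,0],[-0.02,-0.05,-0.03,0,0,0],[-0.035,-0.09,-0.052,0,0,0],[-0.05,-0.13,-0.052,0,0,0],[-0.065,-0.165,-0.052,0,0,0],[-0.072,-0.185,-0.052,0,0,0],[-0.072,-0.19,-0.052,0,0,0],[-0.072,-0.19,-0.052,0,0,0],[-0.072,-0.19,-0.052,0,0,0]], "grip": 0}}

```text
clock: 11.98
position: [0.4556, 0.2319, 0.3148]
tool_rot: [0.0, 1.0, -0.0, -0.0]
ft_force: [0.8, -0.6, -0.1]
width: 1.0
```

Run:
```python
from h import *
s=manip.observe();print(s['clock'],s['position'],s['tool_rot'],s['ft_force'])
c=manip.get_calibration('wrist');np.save('w5.npy',c,allow_pickle=True)
for n in('wrist','top'): cv2.imwrite(f'pics/{n}5.png',manip.snapshot(n)[:,:,::-1])
w=np.load('w4.npy',allow_pickle=True).item(); t=manip.get_calibration('top')
print('hub tri',tri(w,(57,243),t,(140+331/4,160+347/4)))
f=lambda u,v,z:onz(w,u,v,z).round(4)
print('car block',f(304,152,.1135),f(341,152,.1135),f(305,283,.1135),f(341,283,.1135))
print('axles',f(323,108,.07),f(323,299,.07))
print('arm edges',f(200,183,.0465),f(200,227,.0465))
```

```text
11.975 [0.45557393 0.23190977 0.31477563] [ 1.42099365e-04  9.99999964e-01 -2.07309456e-04 -9.01048317e-05] [ 0.75903048 -0.56935669 -0.07093976]
hub tri (array([0.5288077 , 0.21475946, 0.15387214]), np.float64(0.000350961348324388))
car block [0.5833 0.0544 0.1135] [0.5833 0.0283 0.1135] [0.4822 0.0551 0.1135] [0.4822 0.0267 0.1135]
axles [0.6133 0.0409 0.07  ] [0.4465 0.0407 0.07  ]
arm edges [0.5501 0.1511 0.0465] [0.509  0.1552 0.0465]
```

View pics/wrist5.png

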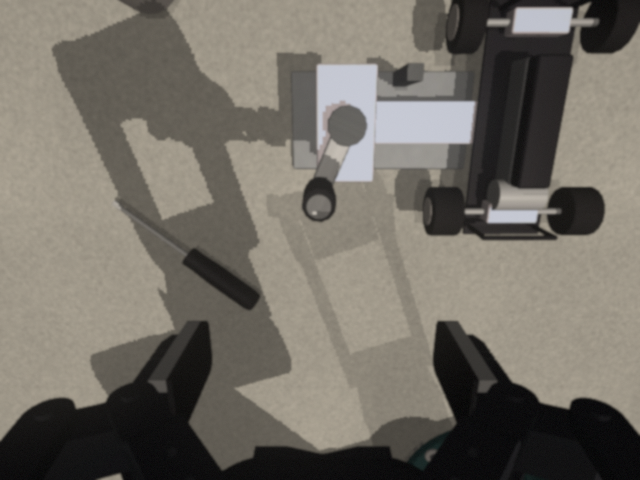

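Run:
```python
from h import *
im=cv2.imread('pics/wrist5.png');crop(im,270,50,390,230,4,'pics/w5z.png')
```

```text
(no output)
```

View pics/w5z.png

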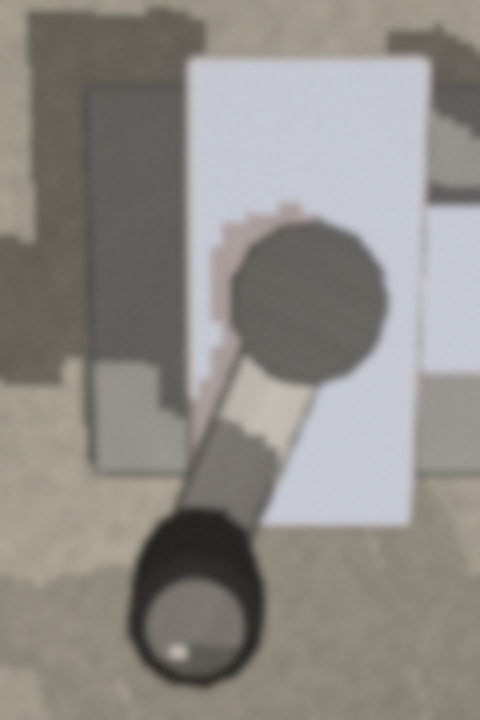

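Run:
```python
from h import *
c=np.load('w5.npy',allow_pickle=True).item(); t=manip.get_calibration('top')
f=lambda x,y,z:onz(c,270+x/4,50+y/4,z).round(4)
g=lambda u,v: (270+u/4,50+v/4)
print('pin',f(195,627,.213)); 
for z in(.16,.165,.17):print('hub',f(309,303,z))
print('head',f(187,58,.145),f(431,58,.145),f(411,524,.145))
print('tri hub',tri(c,g(309,303),t,(140+331/4,160+347/4)),'tri pin',tri(c,g(195,627),t,(140+285/4,160+403/4)))
```

```text
pin [0.4828 0.233  0.213 ]
hub [0.5289 0.2131 0.16  ]
hub [0.529  0.2134 0.165 ]
hub [0.5292 0.2137 0.17  ]
head [0.57   0.2346 0.145 ] [0.5699 0.1914 0.145 ] [0.4874 0.1915 0.145 ]
tri hub (array([0.52839214, 0.21337564, 0.15897912]), np.float64(0.0011702304285277098)) tri pin (array([0.48299981, 0.23285998, 0.21333271]), np.float64(0.0003697917606480476))
```

Call:
{"api": "drive_tool", "payload": {"rows": [[0.01,0,0,0,0,0],[0.022,-0.001,0.005,0,0,0],[0.027,-0.001,0.025,0,0,0],[0.027,-0.001,0.055,0,0,0],[0.027,-0.001,0.085,0,0,0],[0.027,-0.001,0.11,0,0,0],[0.027,-0.001,0.127,0,0,0],[0.027,-0.001,0.133,0,0,0],[0.027,-0.001,0.133,0,0,0]], "grip": 0}}

```text
clock: 13.2
position: [0.4827, 0.2335, 0.1816]
tool_rot: [0.0, 1.0, 0.0, -0.0]
ft_force: [0.3, -0.2, 1.0]
width: 0.995
```

Run:
```python
from h import *
s=manip.observe();print(s['clock'],s['position'],s['ft_force'])
for n in('wrist','scene'): cv2.imwrite(f'pics/{n}6.png',manip.snapshot(n)[:,:,::-1])
im=cv2.imread('pics/scene6.png');crop(im,300,130,440,260,4,'pics/s6z.png')
```

```text
13.2 [0.48270373 0.23350887 0.18156121] [ 0.26234466 -0.20480828  1.03516437]
```

View pics/wrist6.png

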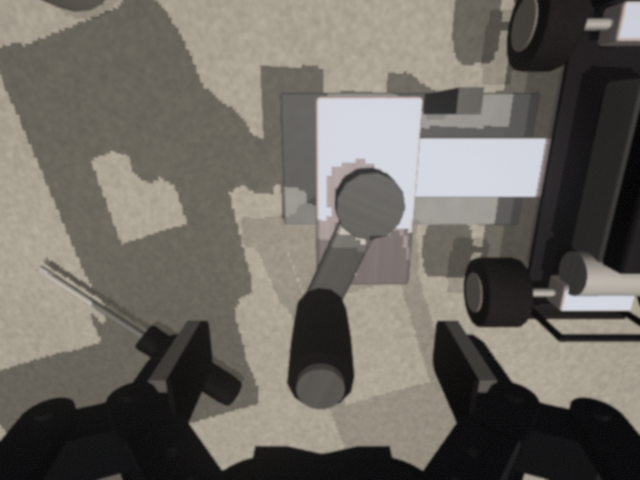

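View pics/s6z.png

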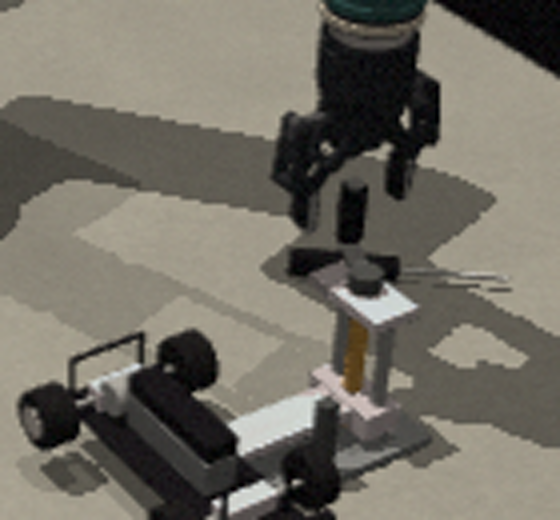

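The pin head at (320,385) sits centred between the fingers, which are at columns 210 and 435. Closing now.

Call:
{"api": "drive_tool", "payload": {"rows": [[0,0,0,0,0,0],[0,0,0,0,0,0],[0,0,0,0,0,0],[0,0,0,0,0,0],[0,0,0,0,0,0],[0,0,0,0,0,0],[0,0,0,0,0,0]], "grip": 1}}

```text
clock: 14.18
position: [0.4823, 0.2338, 0.1822]
tool_rot: [-0.0, 1.0, 0.0, 0.0]
ft_force: [-2.6, 1.2, 6.5]
width: 0.244
```

Run:
```python
from h import *
s=manip.observe();print(s['clock'],s['position'],s['ft_force'],s['width']*85)
c=manip.get_calibration('wrist')
cv2.imwrite('pics/w7.png',manip.snapshot('wrist')[:,:,::-1])
# circle points relative to start, tool axes (x=wx, y=-wy)
ax=np.array([.5287,.2132]); p0=np.array([.4828,.233]); r=.05
ph0=np.arctan2(*(p0-ax)[::-1]); print('ph0',np.degrees(ph0))
for k in range(0,13):
    d=0.25*k; ph=ph0-d
    q=ax+r*np.array([np.cos(ph),np.sin(ph)])-(ax+r*np.array([np.cos(ph0),np.sin(ph0)]))
    print(d,round(q[0],4),round(-q[1],4))
```

```text
14.175 [0.48229208 0.23375786 0.18218405] [-2.55577021  1.23579904  6.51068223] 20.76377533909508
ph0 156.6659587232902
0.0 0.0 -0.0
0.25 0.0063 -0.0107
0.5 0.0151 -0.0196
0.75 0.0258 -0.026
1.0 0.0378 -0.0295
1.25 0.0502 -0.03
1.5 0.0624 -0.0274
1.75 0.0736 -0.0218
2.0 0.083 -0.0137
2.25 0.0902 -0.0035
2.5 0.0945 0.0082
2.75 0.0959 0.0206
3.0 0.0942 0.0329
```

View pics/w7.png

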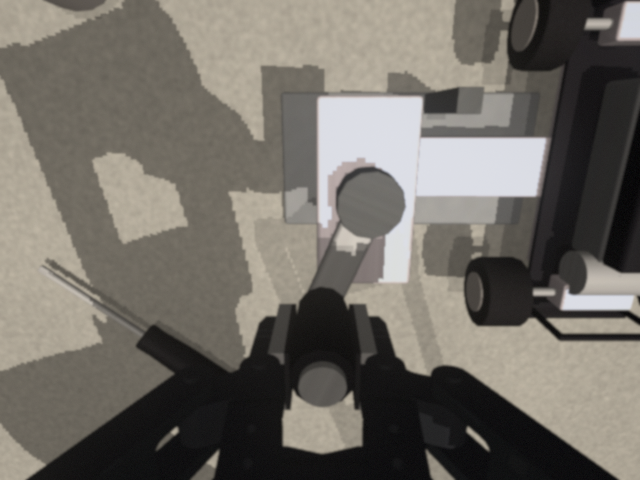

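Call:
{"api": "drive_tool", "payload": {"rows": [[0.0025,-0.0055,0,0,0,0],[0.0063,-0.0107,0,0,0,0],[0.0105,-0.0155,0,0,0,0],[0.0151,-0.0196,0,0,0,0],[0.0203,-0.0231,0,0,0,0],[0.0258,-0.026,0,0,0,0],[0.0378,-0.0295,0,0,0,0],[0.0502,-0.03,0,0,0,0],[0.0502,-0.03,0,0,0,0]]}}

```text
clock: 15.35
position: [0.5333, 0.2643, 0.1822]
tool_rot: [-0.001, 1.0, 0.0, 0.0]
ft_force: [-0.9, 1.0, 5.1]
width: 0.253
```

Run:
```python
from h import *
s=manip.observe();print(s['clock'],s['position'],s['ft_force'],s['width']*85)
for n in('wrist','scene'): cv2.imwrite(f'pics/{n}8.png',manip.snapshot(n)[:,:,::-1])
im=cv2.imread('pics/scene8.png');crop(im,300,130,440,260,4,'pics/s8z.png')
ax=np.array([.5287,.2132]);p0=np.array([.4828,.233]);ph0=np.arctan2(*(p0-ax)[::-1]);r=.05
P=lambda d:ax+r*np.array([np.cos(ph0-d),np.sin(ph0-d)])
for a in (1.25,):
  for k in range(0,13):
    q=P(a+.25*k)-P(a); print(round(a+.25*k,2),round(q[0],4),round(-q[1],4))
```

```text
15.35 [0.533284   0.2642502  0.18224238] [-0.92060371  0.98713478  5.0617482 ] 21.464606564578354
1.25 0.0 -0.0
1.5 0.0122 0.0026
1.75 0.0234 0.0082
2.0 0.0328 0.0163
2.25 0.0399 0.0265
2.5 0.0443 0.0382
2.75 0.0457 0.0506
3.0 0.0439 0.0629
3.25 0.0392 0.0745
3.5 0.0317 0.0845
3.75 0.022 0.0923
4.0 0.0107 0.0975
4.25 -0.0016 0.0997
```

View pics/wrist8.png

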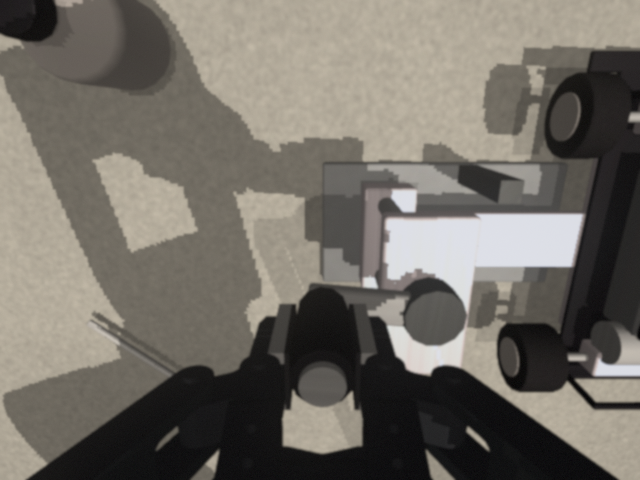

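View pics/s8z.png

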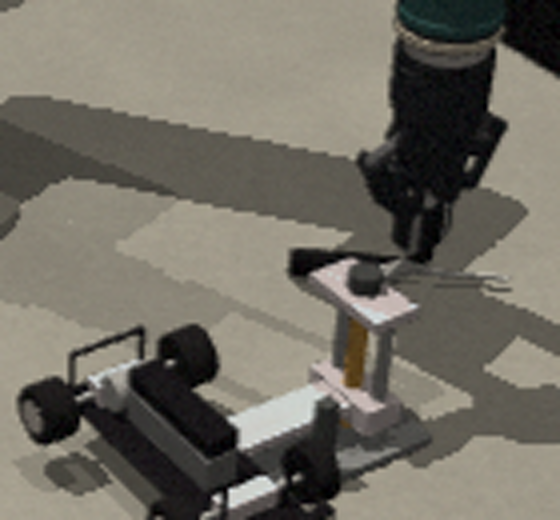

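The sleeve stays in the fingers, the crank is turning, and side forces are only about 1 N. Continuing.

Call:
{"api": "drive_tool", "payload": {"rows": [[0.0122,0.0026,0,0,0,0],[0.0234,0.0082,0,0,0,0],[0.0328,0.0163,0,0,0,0],[0.0399,0.0265,0,0,0,0],[0.0443,0.0382,0,0,0,0],[0.0457,0.0506,0,0,0,0],[0.0439,0.0629,0,0,0,0],[0.0392,0.0745,0,0,0,0],[0.0317,0.0845,0,0,0,0],[0.022,0.0923,0,0,0,0],[0.0107,0.0975,0,0,0,0],[0.0107,0.0975,0,0,0,0]]}}

```text
clock: 16.95
position: [0.5432, 0.1665, 0.1822]
tool_rot: [-0.001, 1.0, 0.0, 0.0]
ft_force: [-0.7, 3.6, 5.0]
width: 0.25
```

Run:
```python
from h import *
s=manip.observe();print(s['clock'],s['position'],s['ft_force'],s['width']*85)
for n in('wrist','scene'): cv2.imwrite(f'pics/{n}9.png',manip.snapshot(n)[:,:,::-1])
im=cv2.imread('pics/scene9.png');crop(im,300,130,440,260,4,'pics/s9z.png')
ax=np.array([.5287,.2132]);p0=np.array([.4828,.233]);ph0=np.arctan2(*(p0-ax)[::-1]);r=.05
P=lambda d:ax+r*np.array([np.cos(ph0-d),np.sin(ph0-d)])
print('exp',P(4.0), 'angle', (ph0-np.arctan2(*(s['position'][:2]-ax)[::-1]))%(2*np.pi), np.linalg.norm(s['position'][:2]-ax))
for a in (4.0,):
  for k in range(0,13):
    q=P(a+.25*k)-P(a); print(round(a+.25*k,2),round(q[0],4),round(-q[1],4))
```

```text
16.95 [0.54315663 0.16650119 0.18217147] [-0.66925     3.57768102  4.95132408] 21.21396790253748
exp [0.54372101 0.16550965] angle 4.004918231513562 0.04888530855741975
4.0 0.0 -0.0
4.25 -0.0123 0.0022
4.5 -0.0247 0.0014
4.75 -0.0365 -0.0026
5.0 -0.047 -0.0093
5.25 -0.0555 -0.0184
5.5 -0.0615 -0.0293
5.75 -0.0646 -0.0414
6.0 -0.0646 -0.0539
6.25 -0.0616 -0.066
6.5 -0.0556 -0.0769
6.75 -0.0471 -0.086
7.0 -0.0366 -0.0928
```

View pics/s9z.png

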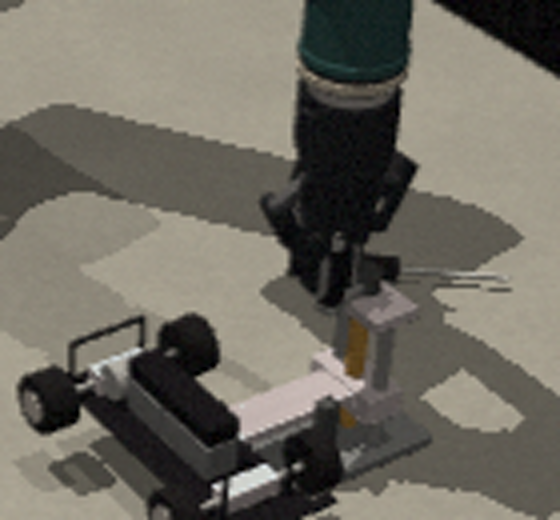

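View pics/wrist9.png

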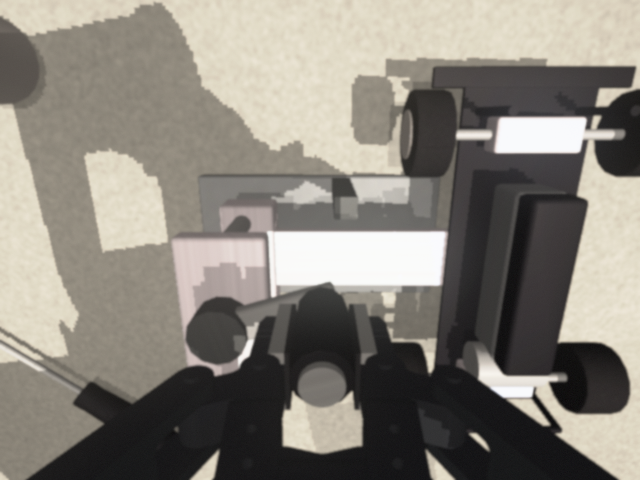

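Call:
{"api": "drive_tool", "payload": {"rows": [[-0.0123,0.0022,0,0,0,0],[-0.0247,0.0014,0,0,0,0],[-0.0365,-0.0026,0,0,0,0],[-0.047,-0.0093,0,0,0,0],[-0.0555,-0.0184,0,0,0,0],[-0.0615,-0.0293,0,0,0,0],[-0.0646,-0.0414,0,0,0,0],[-0.0646,-0.0539,0,0,0,0],[-0.0616,-0.066,0,0,0,0],[-0.0556,-0.0769,0,0,0,0],[-0.0471,-0.086,0,0,0,0],[-0.0471,-0.086,0,0,0,0]]}}

```text
clock: 18.55
position: [0.4961, 0.2527, 0.1821]
tool_rot: [0.0, 1.0, 0.001, -0.0]
ft_force: [-3.0, 2.3, 7.4]
width: 0.247
```

Run:
```python
from h import *
s=manip.observe();print(s['clock'],s['position'],s['ft_force'],s['width']*85)
for n in('wrist','scene'): cv2.imwrite(f'pics/{n}10.png',manip.snapshot(n)[:,:,::-1])
im=cv2.imread('pics/scene10.png');crop(im,300,130,440,260,4,'pics/s10z.png')
ax=np.array([.5287,.2132]);p0=np.array([.4828,.233]);ph0=np.arctan2(*(p0-ax)[::-1]);r=.05
P=lambda d:ax+r*np.array([np.cos(ph0-d),np.sin(ph0-d)])
print('angle', (ph0-np.arctan2(*(s['position'][:2]-ax)[::-1]))%(2*np.pi)+2*np.pi*0, np.linalg.norm(s['position'][:2]-ax))
a=6.75
for d in list(np.arange(7,9.3,.25))+[9.3,9.4,9.55]:
    q=P(d)-P(a); print(round(d,2),round(q[0],4),round(-q[1],4))
```

```text
18.55 [0.49614184 0.25265507 0.18213536] [-3.02409407  2.32796666  7.37535406] 20.963335626815315
angle 0.47362390844408786 0.05115404401802799
7.0 0.0105 -0.0067
7.25 0.0223 -0.0107
7.5 0.0347 -0.0116
7.75 0.047 -0.0094
8.0 0.0584 -0.0042
8.25 0.0681 0.0036
8.5 0.0755 0.0136
8.75 0.0803 0.0251
9.0 0.0821 0.0375
9.25 0.0807 0.0499
9.3 0.0801 0.0523
9.4 0.0785 0.057
9.55 0.0752 0.0637
```

View pics/s10z.png

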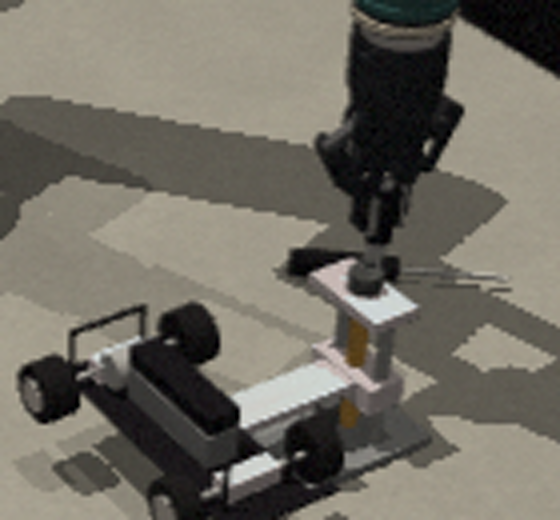

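Call:
{"api": "drive_tool", "payload": {"rows": [[0.0105,-0.0067,0,0,0,0],[0.0223,-0.0107,0,0,0,0],[0.0347,-0.0116,0,0,0,0],[0.047,-0.0094,0,0,0,0],[0.0584,-0.0042,0,0,0,0],[0.0681,0.0036,0,0,0,0],[0.0755,0.0136,0,0,0,0],[0.0803,0.0251,0,0,0,0],[0.0821,0.0375,0,0,0,0],[0.0807,0.0499,0,0,0,0],[0.0785,0.057,0,0,0,0],[0.0752,0.0637,0,0,0,0]]}}

```text
clock: 20.15
position: [0.5719, 0.1893, 0.1822]
tool_rot: [-0.001, 1.0, 0.0, 0.0]
ft_force: [-0.8, 6.7, 5.1]
width: 0.248
```

Call:
{"api": "drive_tool", "payload": {"rows": [[0,0,0,0,0,0],[0,0,0,0,0,0]]}}

```text
clock: 20.4
position: [0.5714, 0.1886, 0.1821]
tool_rot: [-0.0, 1.0, 0.0, -0.0]
ft_force: [-2.0, 2.6, 6.5]
width: 0.245
```

Run:
```python
from h import *
s=manip.observe();print(s['clock'],s['position'],s['ft_force'],s['width']*85)
for n in('wrist','scene','top'): cv2.imwrite(f'pics/{n}11.png',manip.snapshot(n)[:,:,::-1])
im=cv2.imread('pics/scene11.png');crop(im,310,150,440,280,5,'pics/s11z.png')
ax=np.array([.5287,.2132]);p0=np.array([.4828,.233]);ph0=np.arctan2(*(p0-ax)[::-1])
print('angle', (ph0-np.arctan2(*(s['position'][:2]-ax)[::-1]))%(2*np.pi)+2*np.pi, np.linalg.norm(s['position'][:2]-ax))
```

```text
20.4 [0.57144045 0.18863058 0.18213535] [-2.0186964   2.60836926  6.53060809] 20.783687928392983
angle 9.539245031618346 0.04929911235118072
```

View pics/s11z.png

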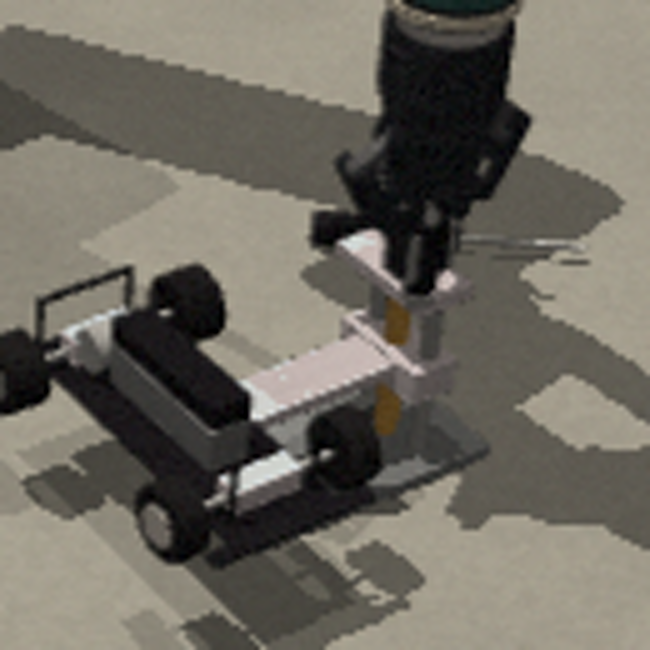

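View pics/wrist11.png

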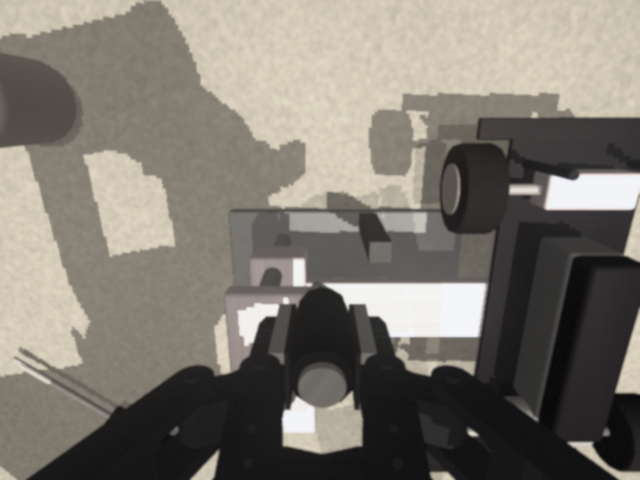

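Run:
```python
from h import *
a=cv2.imread('pics/scene0.png');b=cv2.imread('pics/scene4.png');d=cv2.imread('pics/scene11.png')
crop(a,180,240,290,345,5,'pics/ca.png');crop(b,290,200,400,285,6,'pics/cb.png');crop(d,300,190,410,275,6,'pics/cd.png')
```

```text
(no output)
```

View pics/ca.png

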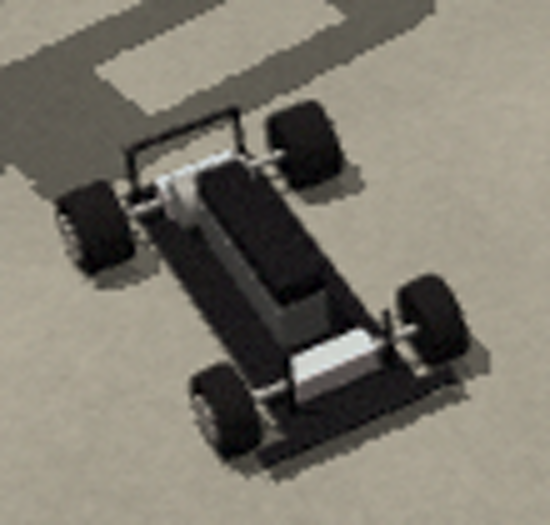

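View pics/cb.png

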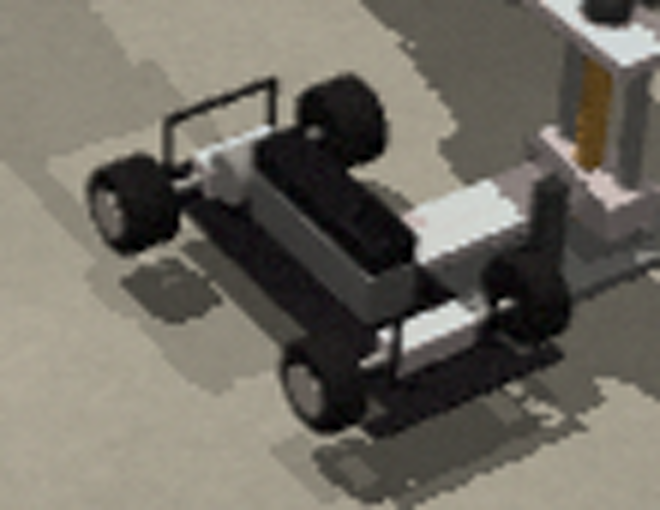

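View pics/cd.png

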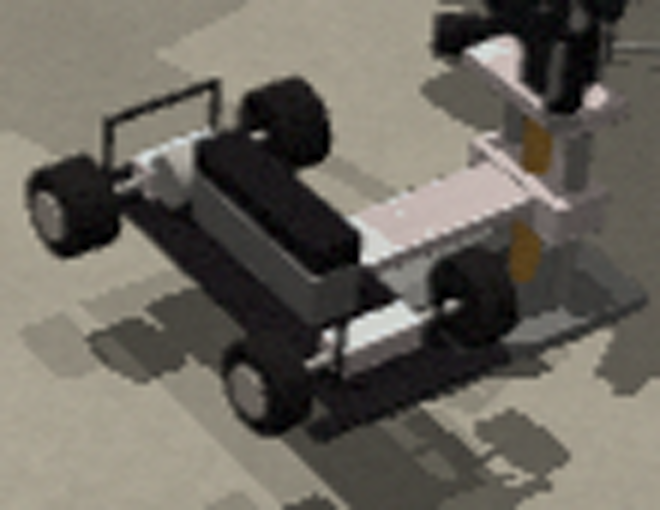

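Run:
```python
from h import *
from scipy.optimize import minimize_scalar,least_squares
s=manip.get_calibration('scene')
A=[(180+x/5,240+y/5) for x,y in((283,303),(330,272),(198,183))]
B=[(290+x/6,200+y/6) for x,y in((370,272),(413,237),(252,140))]
D=[(300+x/6,190+y/6) for x,y in((318,272),(360,240),(193,143))]
for name,Q in(('low',B),('now',D)):
    for a,q in zip(A,Q):
        p=onz(s,*a,.066); 
        r=least_squares(lambda d:proj(s,p+[.0054,.386,d[0]])-np.array(q),[.04]); print(name,p.round(4),'rise',r.x,'platform',(r.x+.012)*1000,'res',r.fun)
    def F(d): return np.concatenate([proj(s,onz(s,*a,.066)+d)-np.array(q) for a,q in zip(A,Q)])
    print(least_squares(F,[0,.38,.04]).x)
def F(d): return np.concatenate([proj(s,onz(s,*a,.1)+d)-np.array(q) for a,q in zip(B,D)])
print('B->D', least_squares(F,[0,0,.04]).x)
```

```text
low [ 0.589  -0.3583  0.066 ] rise [0.028799] platform [40.79900317] res [2.53783847 0.17348848]
low [ 0.5812 -0.3261  0.066 ] rise [0.03198463] platform [43.98463075] res [2.58097956 0.2033794 ]
low [ 0.477  -0.3578  0.066 ] rise [0.03943366] platform [51.43365569] res [1.45600442 0.05108545]
[0.01525547 0.37005542 0.04720072]
now [ 0.589  -0.3583  0.066 ] rise [0.06699017] platform [78.99017275] res [1.8911347  0.12927936]
now [ 0.5812 -0.3261  0.066 ] rise [0.06832996] platform [80.32996321] res [2.16548644 0.17063889]
now [ 0.477  -0.3578  0.066 ] rise [0.07589639] platform [87.89638908] res [1.62245028 0.05692537]
[0.02717526 0.36223625 0.09450353]
B->D [ 0.0122974  -0.00808752  0.04816021]
```

The kinematics put the crank at about 10.0 rad. The single-view scene check is noisy: it gives about 82 mm for the platform, and it read about 45 mm when the platform was low. I'll let go, back off straight up, and check height with wrist-camera stereo, using the post top (85 mm) as the control.

Call:
{"api": "drive_tool", "payload": {"rows": [[0,0,0,0,0,0],[0,0,0,0,0,0],[0,0,0,0,0,0],[0,0,0,0,0,0],[0,0,0,0,0,0],[0,0,0,0,0,0]], "grip": 0}}

```text
clock: 21.3
position: [0.5713, 0.1884, 0.1818]
tool_rot: [-0.0, 1.0, 0.0, -0.0]
ft_force: [-0.2, -0.4, -0.1]
width: 1.0
```

Call:
{"api": "drive_tool", "payload": {"rows": [[0,0,-0.015,0,0,0],[0,0,-0.04,0,0,0],[0,0,-0.07,0,0,0],[0,0,-0.1,0,0,0],[0,0,-0.12,0,0,0],[0,0.02,-0.12,0,0,0],[-0.01,0.05,-0.12,0,0,0],[-0.03,0.08,-0.12,0,0,0],[-0.05,0.1,-0.12,0,0,0],[-0.06,0.11,-0.12,0,0,0],[-0.06,0.11,-0.12,0,0,0],[-0.06,0.11,-0.12,0,0,0]], "grip": 0}}

```text
clock: 22.8
position: [0.5121, 0.0787, 0.3018]
tool_rot: [-0.0, 1.0, 0.0, 0.0]
ft_force: [0.7, 0.4, -0.1]
width: 0.997
```

Run:
```python
from h import *
s=manip.observe();print(s['clock'],s['position'],s['ft_force'],s['joint_velocities'].round(3))
c=manip.get_calibration('wrist');np.save('w12.npy',c,allow_pickle=True)
for n in('wrist','scene','top'): cv2.imwrite(f'pics/{n}12.png',manip.snapshot(n)[:,:,::-1])
```

```text
22.8 [0.51206934 0.07866792 0.30184561] [ 0.68844836  0.37504704 -0.10406717] [ 0.009  0.004 -0.006  0.     0.002 -0.   ]
```

View pics/wrist12.png

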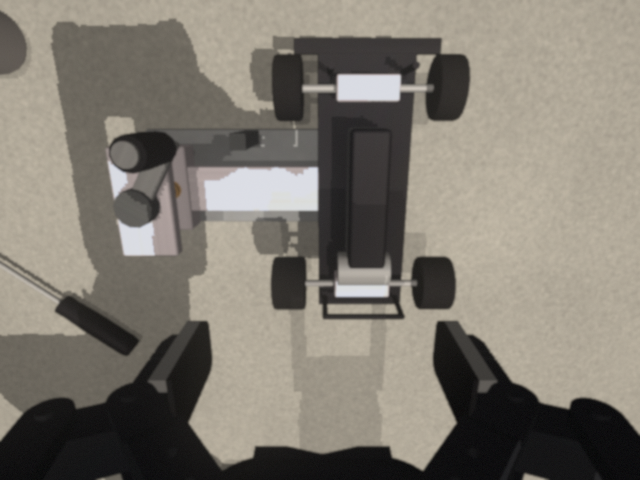

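View pics/scene12.png

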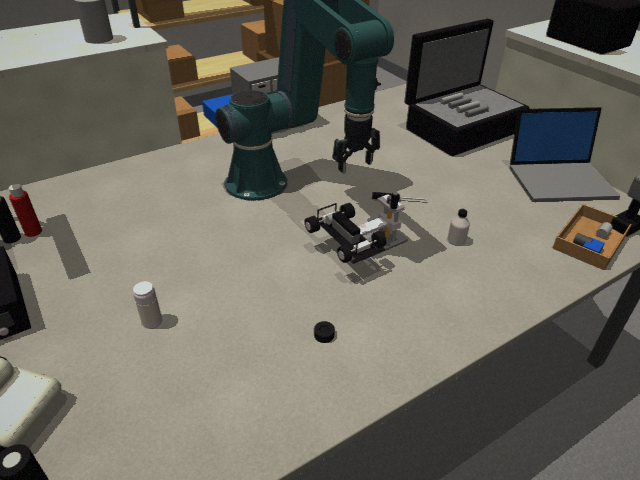

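Run:
```python
from h import *
from scipy.optimize import brentq
L=lambda n:np.load(n,allow_pickle=True).item()
for n in('4','12'):
    im=cv2.imread(f'pics/wrist{n}.png'); crop(im,220,20,480,330,2.5 if 0 else 1.9,f'pics/w{n}zz.png')
im=cv2.imread('pics/w1.png')
# column profiles for axle blocks
for n,f,cols in(('w1.npy','pics/w1.png',(312,330)),('w4.npy','pics/wrist4.png',(314,332)),('w12.npy','pics/wrist12.png',(355,375))):
    g=cv2.imread(f,0).astype(float)[:,cols[0]:cols[1]].mean(1)
    d=np.diff(cv2.GaussianBlur(g[:,None],(1,5),1)[:,0])
    idx=[i for i in range(20,330) if abs(d[i])>8 and abs(d[i])==abs(d[i-2:i+3]).max()]
    out=[]
    for i in idx:
        a,b,c=abs(d[i-1]),abs(d[i]),abs(d[i+1]); out.append((round(i+.5+.5*(a-c)/(a-2*b+c),2),round(d[i])))
    print(n,out)
```

```text
w1.npy [(np.float64(35.96), -25), (np.float64(68.86), 38), (np.float64(94.22), -36), (np.float64(247.55), 27), (np.float64(264.75), 19), (np.float64(276.17), -38), (np.float64(283.64), 28), (np.float64(290.61), -28), (np.float64(295.6), 26)]
w4.npy [(np.float64(57.36), -19), (np.float64(94.81), 43), (np.float64(121.44), -42), (np.float64(285.1), 31), (np.float64(300.81), 15), (np.float64(311.86), -44), (np.float64(317.63), 34), (np.float64(329.08), -32)]
w12.npy [(np.float64(36.95), -29), (np.float64(73.7), 44), (np.float64(100.83), -39), (np.float64(267.76), 33), (np.float64(284.92), 20), (np.float64(296.69), -46), (np.float64(303.55), 30), (np.float64(313.51), -33), (np.float64(318.69), 31)]
```

Run:
```python
from h import *
from scipy.optimize import brentq
L=lambda n:np.load(n,allow_pickle=True).item()
c1,c4,c12=L('w1.npy'),L('w4.npy'),L('w12.npy')
rows={'1':(68.86,94.22,276.17,264.75),'4':(94.81,121.44,311.86,300.81),'12':(73.7,100.83,296.69,284.92)}
cols={'1':(320,320,321,321),'4':(322,322,323,323),'12':(368,368,362,362)}
def D(c,k,z,i,j):
    return np.linalg.norm(onz(c,cols[k][i],rows[k][i],z)-onz(c,cols[k][j],rows[k][j],z))
for i,j in((0,2),(1,2),(0,3),(1,3)):
  for h in(.03,.04):
    d=D(c1,'1',h,i,j)
    r=[brentq(lambda z:D(c,k,z,i,j)-d,0,.25)-h for c,k in((c4,'4'),(c12,'12'))]
    print(i,j,h,round(d,4),'platform low/now mm',[round((x+.012)*1000,1) for x in r])
```

```text
0 2 0.03 0.1928 platform low/now mm [47.0, 84.9]
0 2 0.04 0.1875 platform low/now mm [46.1, 84.0]
1 2 0.03 0.1725 platform low/now mm [47.3, 85.6]
1 2 0.04 0.1677 platform low/now mm [46.4, 84.6]
0 3 0.03 0.1803 platform low/now mm [48.5, 85.5]
0 3 0.04 0.1753 platform low/now mm [47.5, 84.6]
1 3 0.03 0.16 platform low/now mm [49.0, 86.3]
1 3 0.04 0.1556 platform low/now mm [48.0, 85.4]
```

Run:
```python
from h import *
c=np.load('w12.npy',allow_pickle=True).item()
f=lambda u,v,z:onz(c,u,v,z).round(4)
a,b=f(368,87,.105),f(362,283,.105);print(a,b,(a+b)/2,'yaw deg',np.degrees(np.arctan2(*(a-b)[1::-1])))
print('block',f(352,130,.139),f(390,130,.139),f(348,267,.139),f(386,267,.139))
print('arm edges',f(250,165,.083),f(250,211,.083),'hub',f(136,208,.165))
s=manip.observe();print(s['clock'],s['ft_force'],s['joint_velocities'].round(3))
t0=cv2.imread('pics/top0.png',0);t=cv2.imread('pics/top12.png'); crop(t,120,150,520,350,2,'pics/t12z.png')
```

```text
[0.6135 0.0417 0.105 ] [0.4455 0.0408 0.105 ] [0.5295  0.04125 0.105  ] yaw deg 0.3069387397092025
block [0.5824 0.056  0.139 ] [0.5824 0.0283 0.139 ] [0.4751 0.0566 0.139 ] [0.4751 0.0256 0.139 ]
arm edges [0.5503 0.1419 0.083 ] [0.5083 0.1443 0.083 ] hub [0.5304 0.2093 0.165 ]
22.95 [ 0.38813295  0.13917227 -0.1266353 ] [ 0.002 -0.002  0.003 -0.002  0.001 -0.002]
```

View pics/t12z.png

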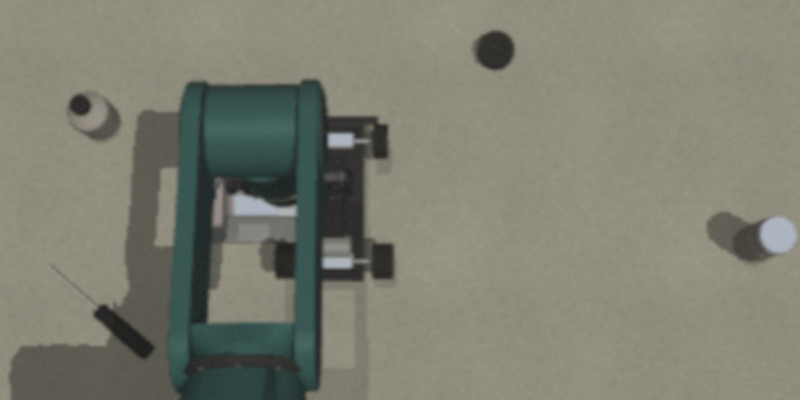

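The car is centred to within about 3 mm with 0.3° yaw, and the platform is at about 85 mm. The bystanders haven't moved, and the gripper is well clear and still. Handing in.

```bash
python3 -c "
from cell import manip
print(manip.hand_in())"
```

```text
the job is handed in; nothing more can be done
None
```

The car is resting on the platform, the platform is wound up level with the post, and the job was handed in at about 23 s of the 67 s allowed. I lowered the car until the force reading showed contact, let go, then wound the crank clockwise about 9.54 rad by the held sleeve and backed off clear.

**Last checks:**
- **Platform height:** wrist-camera scale against the car's known position on the bench gave 84–86 mm, against a target of 85 ± 3. The rise of about 38 mm matches the crank turns.
- **Car:** its centre is within about 3 mm of the platform centre and its yaw is about 0.3°. It looks level, with its wheels free.
- **Bystanders and arm:** the spray can, bottle, spare wheel and screwdriver look unmoved, judged by eye. The arm was still and touching nothing, with force readings under 1 N.

**One check disagreed:** the single-view estimate from the scene camera was noisy, with three points spreading from 79 to 88 mm (mean about 82 mm) and 2-pixel residuals. I relied on the wrist measurement and the crank count instead.

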